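# Stack the armour plates in the jig for match-drilling

## Robot

A 7-joint arm with a two-finger parallel gripper is mounted at the origin on the work surface. World frame = base frame: x ahead of the robot, y to its left, z up, the work surface at z = 0. Lengths are in m, angles in rad, forces in N, time in s.
With the tool pointing down it reaches from about 0.425 to 0.925 m from the base axis. Payload 6.8 kg.
Tool frame: the origin (TCP) lies between the finger pads; the fingertips stand r.tcp_to_tips ahead of it and the grasp point (between the pads) is the TCP (r.tcp_to_tips is the distance from the TCP to the fingertips, in m); z points along the fingers, y is the line along which they close (so a half turn about z gives the same grasp; the last joint's range is limited). The gripper opens to 85 mm and grips with 20 to 120 N. Pads are 22 mm wide; open, the fingers measure 114 mm over their backs; the gripper's body (76 mm by 85 mm) begins 54 mm behind the grasp point. The pads swing forward as they close: fully open they stand 13 mm farther back than shut.
Start: joints at [1.188, 0.477, 0.022, 1.555, -0.011, 1.109, -0.083], TCP at [0.183, -0.65, 0.25] pointing down, gripper open.
Joint ranges: [-2.96, 2.96], [-0.34, 2.1], [-1.41, 1.46], [0.24, 2.44], [-1.37, 4.51], [0.17, 1.92], [-2.96, 2.96]. Speed limits (rad/s): [2.39, 2.39, 3.14, 3.14, 3.14, 3.14, 3.14].

## Interface

Orientations are given as a rotation vector (axis times angle).
In Python, from bench import r gives the robot as it stands.
- The arm moves only by the tool servo_tool, never from a script. Its argument "commands" is a list of rows, each a list of 2 entries, a list of its own where there are three numbers: the shift along the tool's x, y, z normalised to -1 to 1, where 1 is 250 mm, then the turn, a rotation vector about the tool's x, y, z normalised to -1 to 1, where 1 is 90 degrees. In form: [[[dx, dy, dz], [ax, ay, az]], ...]. A call has 1 to 20 rows; each row is the pose to reach, as a shift and turn from the pose commanded when the call began, along the tool's axes at that moment; what a row does not reach only later rows make up. A row lasts 1/10 s, in which the tool goes at most 50 mm and 8.59 degrees, less where a joint would pass 70% of its speed; a pose out of reach is approached as far as the arm can. A call with a number of a shift or a turn outside -1 to 1 is refused whole. A call with a gripper value outside its range is refused whole. "claw" is the closure, from 0 (fully open) to 1 (shut), set as the call begins (left out, the last holds). The fingers move at their own pace and stop on an object; "squeeze" is the grip in N (left out, the last holds). Time passes only in rows, so rows that repeat a pose let the fingers close. It gives the time, the measured TCP pose, the force, the opening and the grip force at its end, in the units of the state.
- r.get_obs(): the state, without advancing time (a new reading comes with each control period).
- r.grab_frame(name): name is "scene" or "top" or "wrist"; returns (picture, depth): 480x640x3 uint8, red, green, blue; 480x640 float32, m along the optical axis (not along the pixel's ray), 0 where there is no reading.
- r.camera_model(name): a dict with "fx", "fy", "cx", "cy" (pixels), "k1" (the pictures are not rectified: a ray, as slopes to the right and down, at radius r is drawn at 1 + k1 r^2 times it, then the intrinsics apply), "extrinsics" (4x4, takes a point from camera to world coordinates); the wrist camera has in their place "hand_eye" (4x4, takes a point from camera to tool coordinates, whose origin is the TCP and whose axes are the flange's). Camera axes: x right, y down, z forward; pixel columns grow to the right and rows downward; lengths in m; the calibration is good to about 2 mm. A picture is of the moment at which its call begins: read the wrist's pose just before it. camera_model takes no time and is no camera call.
- r.hand_in(): hands the job in; it is judged then, once.
Trained networks look in the newest picture that a camera, given by its name, has taken for a name from the list of things; names that differ only in an ending like _2 or _b are one class to them, and where a whole thing is asked for, a point or a joint stands for the part that bears it (a point fixed in the world has none). Each returns a list of dicts, best first, with "confidence" (0 to 1); they miss things now and then, are a little off and sometimes report something else, mostly with a low value. They report only what shows in the picture. A call takes as long as a camera call.
- r.boxes_of(camera, target): "uv" ([column, row] in pixels, amid what is visible of it).
- r.mark_of(camera, target): "uv" ([column, row] in pixels: a listed point, or the origin of a listed thing).
The state is a dict: "clock": time; "joints": joint angles; "qvel": joint speeds; "tau": joint torques, N m; "tcp_pos": TCP position; "orientation": TCP orientation; "contact_force": force on the tool from outside, world axes, zero at the start; "moment": the same for the moment, N m; "grip_width": finger opening in m; "gripper_force": force on a finger pad.
Only numpy, scipy, OpenCV 4.12 (cv2) and the standard library are available. Lean on these libraries where they do the work, as an engineer would, in place of code of your own. Each camera call takes 0.05 s, during which the arm holds its last target. There are 200 camera calls.

## Task

Clear the steel bracket off the longest aluminium plate and lay it flat, lug up, in the long narrow bay of the grey tray. Then pile the three aluminium plates squarely in the wooden jig, longest at the bottom, then the middle one, shortest on top: the pile centred on the base midway between the end stops, and each plate centred on the one below with the long sides flush. Set every piece down gently, never dropping it, and leave the drink can, the battery pack and the wrench where they are.

Things in the scene. Friction and masses are not known exactly. Their poses are not given: they have to be found in the camera images.
- plate_long: Longest bare aluminium plate, 120 (its x) x 56 (y) x 10 mm (z), two mid-size round bores and four corner holes. Starts lying on the table with the bracket lying on it. Origin: centre of the underside. About 0.18 kg. Same front to back, so a half turn makes no difference.
- plate_mid: Middle aluminium plate, 96 (x) x 56 (y) x 10 mm (z), one large central bore. Starts flat on the table. Origin: centre of the underside. About 0.145 kg.
- plate_short: Shortest aluminium plate, 72 (x) x 56 (y) x 10 mm (z), one small central bore. Starts flat on the table. Origin: centre of the underside. About 0.11 kg.
- bracket: Loose steel bracket, 0.22 kg: flat foot 120 (x) x 26 (y) x 6 mm (z) with a solid upright lug at its centre, 30 mm along x, 12 mm thick along y, top 36 mm above the underside. Starts lug up across plate_long (origin 10 mm above the table), at up to 1.3 rad to it, perhaps overhanging. Origin: centre of the foot's underside. Take it by the lug, across its 12 mm.
- jig: Fixed jig on the table: plywood base 176 (x) x 100 (y) x 18 mm (z) with an aluminium stop standing on each x end. The stops' inner faces are 72 mm either side of centre; stops are 80 mm wide (y) and reach 57 mm above the table. Long sides are open for the fingers. Origin: centre of the underside; the pile rests 18 mm above it, plates' x along the jig's x.
- tray: Fixed grey plastic tray, 140 (x) x 118 mm (y), walls 4 mm thick and 16 mm high, floor 4 mm. A 4 mm divider along x, at y = +17 mm, leaves a narrow bay on the +y side and a wide bay on the -y side, with some nuts and bolts in it. Origin: centre of its underside, on the table.
- bay (a point): Centre of the floor of the tray's narrow bay, 4 mm above the table; the bay is 132 mm long (along this frame's x) and 36 mm wide (y), its walls rise 12 mm above this point. Fingers do not fit between foot and walls; stay above the walls when opening.
- can: Bystander: full green drink can standing up, 66 mm diameter, 115 mm tall. Origin: centre of its underside.
- battery: Bystander: black and yellow drill battery pack, 100 (x) x 70 (y) x 50 mm tall. Origin: centre of its underside.
- wrench: Bystander: loose steel wrench, 150 mm long (its x), lying flat on the table beyond the plates. Origin: underside, near the middle of its length.

How it is judged:
On the way, in this order (a step that is already met when the one before it is completed fails the run):
1. the bracket lies flat, lug up, in the narrow bay, released (x of bracket in the frame of bay between -0.009 and 0.009 m and y of bracket in the frame of bay between -0.008 and 0.008 m and z of bracket in the frame of bay between -0.003 and 0.003 m and angle between bracket's own z axis and vertical below 0.05 rad and angle between the x axis of bracket and the x axis of bay, either way round below 0.2 rad and linear speed of bracket below 0.02 m/s and angular speed of bracket below 0.1 rad/s and contact force between the fingers and bracket below 0.1 N), for 0.2 s.
2. the longest plate lies flat on the jig's base, centred between the stops, released (x of plate_long in the frame of jig between -0.008 and 0.008 m and y of plate_long in the frame of jig between -0.008 and 0.008 m and z of plate_long in the frame of jig between 0.015 and 0.021 m and angle between plate_long's own z axis and vertical below 0.05 rad and angle between the x axis of plate_long and the x axis of jig, either way round below 0.08 rad and linear speed of plate_long below 0.02 m/s and angular speed of plate_long below 0.1 rad/s and contact force between the fingers and plate_long below 0.1 N), for 0.2 s.
3. the middle plate lies squarely on the longest, released (x of plate_mid in the frame of plate_long between -0.005 and 0.005 m and y of plate_mid in the frame of plate_long between -0.004 and 0.004 m and z of plate_mid in the frame of plate_long between 0.007 and 0.013 m and angle between plate_mid's own z axis and vertical below 0.05 rad and angle between the x axis of plate_mid and the x axis of plate_long, either way round below 0.06 rad and linear speed of plate_mid below 0.02 m/s and angular speed of plate_mid below 0.1 rad/s and contact force between the fingers and plate_mid below 0.1 N), for 0.2 s.
4. the shortest plate lies squarely on the middle one, released (x of plate_short in the frame of plate_mid between -0.005 and 0.005 m and y of plate_short in the frame of plate_mid between -0.004 and 0.004 m and z of plate_short in the frame of plate_mid between 0.007 and 0.013 m and angle between plate_short's own z axis and vertical below 0.05 rad and angle between the x axis of plate_short and the x axis of plate_mid, either way round below 0.06 rad and linear speed of plate_short below 0.02 m/s and angular speed of plate_short below 0.1 rad/s and contact force between the fingers and plate_short below 0.1 N), for 0.2 s.
At the end, for the whole second after the job is handed in: Bracket flat, lug up, in the narrow bay (9 mm along, 8 across, 0.2 rad); longest plate on the jig base, centred to 8 mm, 0.08 rad; middle plate on it, shortest on top, each within 5 mm along, 4 across and 0.06 rad of the one below; heights to 3 mm, level to 0.05 rad, released, at rest (all of step 1 and all of step 2 and all of step 3 and all of step 4); the robot touches nothing.
It fails at once if the drink can, battery pack or wrench was moved more than 20 mm (distance of any of can, battery, wrench from where it was at the start of the episode above 0.02 m).
It fails at once if the drink can was tipped (angle between can's own z axis and vertical above 0.3 rad).
It fails at once if the bracket or a plate was dropped or knocked flying (free of the fingers and faster than 0.5 m/s: a drop of over 12 mm) ((linear speed of bracket above 0.5 m/s and contact force between the fingers and bracket below 0.05 N) or (linear speed of plate_long above 0.5 m/s and contact force between the fingers and plate_long below 0.05 N) or (linear speed of plate_mid above 0.5 m/s and contact force between the fingers and plate_mid below 0.05 N) or (linear speed of plate_short above 0.5 m/s and contact force between the fingers and plate_short below 0.05 N)).
It also fails if it takes over 72 s, if anything falls off the work surface, if the arm or the gripper's body presses on something with over 40 N, if the wrist force passes 120 N, or if a joint passes its speed limit or range.

## Working session

There is one attempt and no reset: what is moved stays moved. The work goes in short steps, Python scripts to look and compute and a tool call to move; the robot and the scene stay as the last step left them, time stands still between calls to the robot, and variables do not carry over. Pictures are saved under pics/ and viewed, at most 10 in all, crops included, and the job is handed in when it is done.

Besides the shell and the picture viewer there is one more tool, called after "Emit:" by a JSON object that holds its "fn" and its "kwargs". servo_tool: Moves the arm, as the interface text tells. Scaled input: -1 to 1 covers 250 mm each way for a shift and 90 degrees each way for a turn. Its arguments: {"type":"object","properties":{"commands":{"type":"array"},"claw":{"type":"number"},"squeeze":{"type":"number"}},"required":["commands"]}

```bash
ls; mkdir -p pics
python3 - <<'E'
from bench import r
import cv2,numpy as np
o=r.get_obs(); print(o['tcp_pos'],o['orientation'],o['clock'],r.tcp_to_tips,o['grip_width'])
for n in ["top","scene"]:
    im,d=r.grab_frame(n); cv2.imwrite(f"pics/{n}0.png",im[:,:,::-1]); np.savez(f"{n}0.npz",im=im,d=d)
    m=r.camera_model(n); print(n,{k:np.round(v,4).tolist() for k,v in m.items()})
    for t in ["plate_long","plate_mid","plate_short","bracket","jig","tray","bay","can","battery","wrench"]:
        print(t,[(np.round(x['uv']).tolist(),round(x['confidence'],2)) for x in r.mark_of(n,t)[:2]])
print(r.camera_model("wrist"))
E
```

```text
pics
[ 0.1829812  -0.64912269  0.24929787] [-3.11014282e+00 -4.30070782e-01  6.04834384e-04] 0.0 0.019 0.08496285479452188
top {'fx': 437.4176, 'fy': 437.4176, 'cx': 325.5463, 'cy': 242.8433, 'k1': -0.0521, 'extrinsics': [[-0.0138, -0.9829, 0.1837, 0.385], [-0.9997, 0.0099, -0.0219, 0.0242], [0.0197, -0.184, -0.9827, 1.0946], [0.0, 0.0, 0.0, 1.0]]}
plate_long [([382.0, 282.0], 0.58)]
plate_mid [([330.0, 233.0], 0.93)]
plate_short [([296.0, 285.0], 0.78)]
bracket [([387.0, 279.0], 0.78)]
jig [([201.0, 297.0], 0.76)]
tray [([467.0, 282.0], 0.88), ([241.0, 205.0], 0.43)]
bay [([450.0, 273.0], 0.79)]
can [([408.0, 205.0], 0.96)]
battery []
wrench [([319.0, 183.0], 0.68)]
scene {'fx': 587.3127, 'fy': 587.3127, 'cx': 314.5011, 'cy': 236.463, 'k1': 0.011, 'extrinsics': [[0.1157, 0.7774, -0.6183, 1.4209], [0.9933, -0.0916, 0.0707, -0.079], [-0.0016, -0.6223, -0.7828, 1.1155], [0.0, 0.0, 0.0, 1.0]]}
plate_long [([173.0, 235.0], 0.72), ([247.0, 229.0], 0.69)]
plate_mid [([307.0, 265.0], 0.57), ([430.0, 202.0], 0.24)]
plate_short [([335.0, 214.0], 0.83)]
bracket [([242.0, 225.0], 0.68)]
jig [([430.0, 200.0], 0.68)]
tray [([160.0, 233.0], 0.84)]
bay [([171.0, 236.0], 0.92), ([430.0, 201.0], 0.58)]
can [([220.0, 292.0], 0.64)]
battery [([406.0, 279.0], 0.7), ([245.0, 225.0], 0.31)]
wrench [([320.0, 314.0], 0.63)]
{'fx': 357.01857667030924, 'fy': 357.01857667030924, 'cx': 315.9553752647566, 'cy': 241.69465094254898, 'k1': 0.009971884061601136, 'hand_eye': array([[ 6.57755074e-04, -9.45551999e-01, -3.25470404e-01,
         8.39785257e-02],
       [ 9.99999716e-01,  7.41698416e-04, -1.33835619e-04,
         1.43538209e-04],
       [ 3.67949420e-04, -3.25470223e-01,  9.45552219e-01,
        -1.23311737e-01],
       [ 0.00000000e+00,  0.00000000e+00,  0.00000000e+00,
         1.00000000e+00]])}
```

```bash
cat > h.py <<'E'
import numpy as np, cv2
from scipy.spatial.transform import Rotation as R
def und(m,uv):
    uv=np.atleast_2d(uv).astype(float); p=np.c_[(uv[:,0]-m['cx'])/m['fx'],(uv[:,1]-m['cy'])/m['fy']]; q=p.copy()
    for _ in range(8): q=p/(1+m['k1']*(q**2).sum(1,keepdims=True))
    return q
def T_of(o):
    T=np.eye(4); T[:3,:3]=R.from_rotvec(o['orientation']).as_matrix(); T[:3,3]=o['tcp_pos']; return T
def onplane(m,E,uv,z):
    q=und(m,uv); d=np.c_[q,np.ones(len(q))]@E[:3,:3].T; s=(z-E[2,3])/d[:,2]; return E[:3,3]+d*s[:,None]
def proj(m,E,P):
    P=np.atleast_2d(P); c=(P-E[:3,3])@E[:3,:3]; q=c[:,:2]/c[:,2:]; q=q*(1+m['k1']*(q**2).sum(1,keepdims=True))
    return np.c_[q[:,0]*m['fx']+m['cx'],q[:,1]*m['fy']+m['cy']]
def cloud(m,E,d):
    v,u=np.mgrid[0:480,0:640]; q=und(m,np.c_[u.ravel(),v.ravel()]); z=d.ravel()[:,None]
    return ((np.c_[q,np.ones(len(q))]*z)@E[:3,:3].T+E[:3,3]).reshape(480,640,3)
def ortho(im,m,E,z,x0,x1,y0,y1,res=.001):
    # rows: x decreasing downward, cols: y decreasing to right
    xs=np.arange(x1,x0,-res); ys=np.arange(y1,y0,-res)
    X,Y=np.meshgrid(xs,ys,indexing='ij'); P=np.c_[X.ravel(),Y.ravel(),np.full(X.size,z)]
    uv=proj(m,E,P).astype(np.float32).reshape(len(xs),len(ys),2)
    return cv2.remap(im,uv[...,0],uv[...,1],cv2.INTER_LINEAR)
E
python3 - <<'E'
import sys; sys.path.insert(0,'.')
from h import *; from bench import r
D=np.load('top0.npz'); m=r.camera_model('top'); E=m['extrinsics']
C=cloud(m,E,D['d'])
for n,uv in dict(long=(382,282),mid=(330,233),short=(296,285),brk=(387,279),jig=(201,297),tray=(467,282),bay=(450,273),can=(408,205),wr=(319,183)).items():
    print(n,C[uv[1],uv[0]].round(3), onplane(m,E,[uv],0.01)[0].round(3))
im=cv2.resize(D['im'][130:350,150:530],None,fx=2.1,fy=2.1,interpolation=cv2.INTER_CUBIC); cv2.imwrite('pics/a.png',im[:,:,::-1])
E
```

```text
long [ 0.486 -0.137  0.027] [ 0.487 -0.139  0.01 ]
mid [ 0.613 -0.012  0.011] [ 0.613 -0.012  0.01 ]
short [0.482 0.075 0.012] [0.482 0.075 0.01 ]
brk [ 0.491 -0.146  0.046] [ 0.495 -0.152  0.01 ]
jig [0.455 0.307 0.018] [0.455 0.309 0.01 ]
tray [ 0.484 -0.355  0.007] [ 0.484 -0.354  0.01 ]
bay [ 0.508 -0.314  0.002] [ 0.507 -0.312  0.01 ]
can [ 0.66  -0.194  0.101] [ 0.685 -0.214  0.01 ]
wr [0.747 0.015 0.005] [0.746 0.015 0.01 ]
```

View pics/a.png

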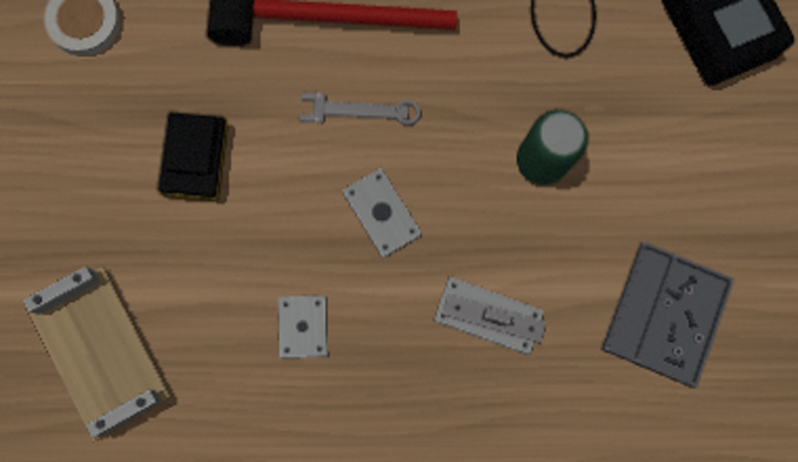

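```bash
cat > seg.py <<'E'
from h import *
def rects(im,m,E,z,box,f,amin=1000,res=.0005):
    x0,x1,y0,y1=box; o=ortho(im,m,E,z,x0,x1,y0,y1,res)
    k=f(cv2.cvtColor(o,cv2.COLOR_RGB2HSV).astype(int)).astype(np.uint8)
    k=cv2.morphologyEx(k,cv2.MORPH_CLOSE,np.ones((9,9))); k=cv2.morphologyEx(k,cv2.MORPH_OPEN,np.ones((9,9)))
    out=[]
    for c in cv2.findContours(k,cv2.RETR_EXTERNAL,cv2.CHAIN_APPROX_NONE)[0]:
        if cv2.contourArea(c)*res*res<3e-4: continue
        (a,b),(w,h),_=R0=cv2.minAreaRect(c); p=cv2.boxPoints(R0)
        P=np.c_[x1-p[:,1]*res,y1-p[:,0]*res]; e=P[1]-P[0]; g=P[2]-P[1]
        if np.linalg.norm(g)>np.linalg.norm(e): e,g=g,e
        out.append((P.mean(0).round(4),(np.linalg.norm(e)*1e3).round(1),(np.linalg.norm(g)*1e3).round(1),round(float(np.degrees(np.arctan2(e[1],e[0])))%180,2)))
    return out
E
python3 - <<'E'
import sys; sys.path.insert(0,'.')
from seg import *; from bench import r
D=np.load('top0.npz'); m=r.camera_model('top'); E=m['extrinsics']; im=D['im']
g=lambda h:(h[...,1]<45)&(h[...,2]>95)
for n,b,z in [('mid',(.54,.68,-.08,.06),.01),('short',(.43,.54,.02,.13),.01),('long',(.42,.56,-.24,-.06),.01),('stops',(.34,.58,.18,.44),.057)]:
    for q in rects(im,m,E,z,b,g): print(n,q)
gt=lambda h:(h[...,1]<60)&(h[...,2]<130)
for q in rects(im,m,E,.016,(.38,.6,-.46,-.26),gt): print('tray',q)
hsv=cv2.cvtColor(im,cv2.COLOR_RGB2HSV)
for p in [(450,273),(300,300),(280,330),(382,285)]: print(p,hsv[p[1],p[0]])
E
```

```text
mid (array([ 0.6193, -0.0152], dtype=float32), np.float32(97.3), np.float32(57.1), 30.2)
short (array([0.4819, 0.0804], dtype=float32), np.float32(72.8), np.float32(55.9), 1.35)
long (array([ 0.4913, -0.1439], dtype=float32), np.float32(127.8), np.float32(57.2), 69.44)
stops (array([0.3836, 0.2802], dtype=float32), np.float32(44.5), np.float32(16.6), 118.81)
stops (array([0.5238, 0.3563], dtype=float32), np.float32(45.0), np.float32(16.2), 119.05)
tray (array([ 0.4911, -0.3551], dtype=float32), np.float32(143.0), np.float32(121.4), 156.37)
(450, 273) [108  17  75]
(300, 300) [ 15  75 115]
(280, 330) [ 15 103 119]
(382, 285) [  0   4 115]
```

Emit:
{"fn": "servo_tool", "kwargs": {"commands": [[[0.86,-0.8,0.1],[0,0,-0.3]],[[0.86,-0.8,0.1],[0,0,-0.3]],[[0.86,-0.8,0.1],[0,0,-0.3]],[[0.86,-0.8,0.1],[0,0,-0.3]],[[0.86,-0.8,0.1],[0,0,-0.3]],[[0.86,-0.8,0.1],[0,0,-0.3]],[[0.86,-0.8,0.1],[0,0,-0.3]],[[0.86,-0.8,0.1],[0,0,-0.3]]], "claw": 0}}

```text
clock: 1.9
tcp_pos: [0.3365, -0.3982, 0.2256]
orientation: [2.923, 1.149, 0.0]
contact_force: [-0.7, -0.4, 0.9]
grip_width: 0.0858
gripper_force: 0.0
```

```bash
cat > go.py <<'E'
import sys; sys.path.insert(0,'.')
from h import *; from bench import r
def go(x,y,z,psi):
    o=r.get_obs(); T=T_of(o); best=None
    p=np.radians(psi); c,s=np.cos(p),np.sin(p)
    G=np.array([[c,s,0],[s,-c,0],[0,0,-1.]])
    rv=R.from_matrix(T[:3,:3].T@G).as_rotvec()/(np.pi/2)
    sh=T[:3,:3].T@(np.array([x,y,z])-T[:3,3])/.25
    print('t',round(o['clock'],2),'tcp',T[:3,3].round(4),'psi',np.degrees(np.arctan2(T[1,0],T[0,0])).round(2),'w',round(o['grip_width'],4),'q7',round(o['joints'][6],2),'F',np.round(o['contact_force'],1))
    print('MOVE',sh.round(3).tolist(),rv.round(3).tolist(),'rows>=',round(max(np.linalg.norm(sh)*5,np.linalg.norm(rv)*90/8.59),1))
if __name__=='__main__': go(*map(float,sys.argv[1:5]))
E
python3 go.py .491 -.144 .2 69
```

```text
t 1.9 tcp [ 0.3365 -0.3982  0.2256] psi 42.9 w 0.0858 q7 -0.13 F [-0.7 -0.4  0.9]
MOVE [1.145, -0.324, 0.102] [0.0, 0.0, -0.29] rows>= 6.0
```

```bash
cat > shot.py <<'E'
import sys; sys.path.insert(0,'.')
from seg import *; from bench import r
def shot(n):
    o=r.get_obs(); im,d=r.grab_frame('wrist'); m=r.camera_model('wrist'); E=T_of(o)@m['hand_eye']
    cv2.imwrite(f'pics/{n}.png',im[:,:,::-1]); np.savez(n+'.npz',im=im,d=d,E=E); return im,d,m,E
E
python3 - <<'E'
from shot import *
im,d,m,E=shot('w1')
print(proj(m,E,[[.491,-.355,.016]]))
E
```

```text
[[404.95062558  43.31578771]]
```

View pics/w1.png

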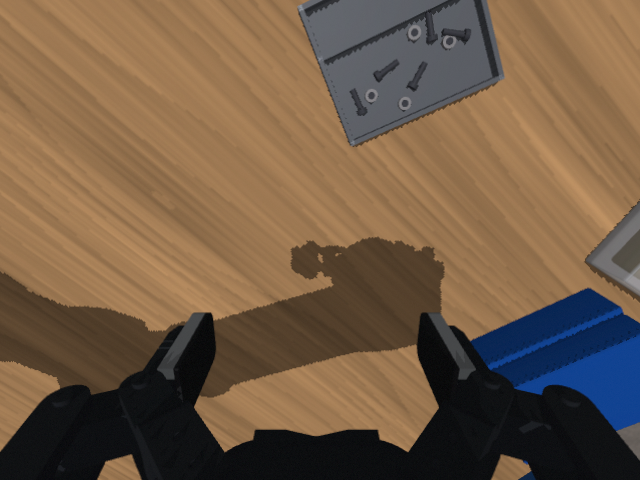

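Emit:
{"fn": "servo_tool", "kwargs": {"commands": [[[1,-0.32,0.1],[0,0,-0.29]],[[1,-0.32,0.1],[0,0,-0.29]],[[1,-0.32,0.1],[0,0,-0.29]],[[1,-0.32,0.1],[0,0,-0.29]],[[1,-0.32,0.1],[0,0,-0.29]],[[1,-0.32,0.1],[0,0,-0.29]],[[1,-0.32,0.1],[0,0,-0.29]],[[1,-0.32,0.1],[0,0,-0.29]]]}}

```text
clock: 2.75
tcp_pos: [0.4647, -0.1725, 0.2002]
orientation: [2.594, 1.772, -0.001]
contact_force: [0.9, -0.8, -0.1]
grip_width: 0.0854
gripper_force: 0.0
```

```bash
python3 - <<'E'
from shot import *
im,d,m,E=shot('w2')
g=lambda h:(h[...,1]<45)&(h[...,2]>85)
for q in rects(im,m,E,.01,(.42,.56,-.24,-.06),g): print('long',q)
E
python3 go.py .491 -.144 .2 69
```

```text
long (array([ 0.4903, -0.1425], dtype=float32), np.float32(128.1), np.float32(55.7), 69.22)
t 2.8 tcp [ 0.4644 -0.1729  0.2003] psi 68.63 w 0.0853 q7 -0.28 F [-1.1 -0.1 -0.4]
MOVE [0.147, 0.057, 0.001] [-0.0, 0.001, -0.004] rows>= 0.8
```

View pics/w2.png

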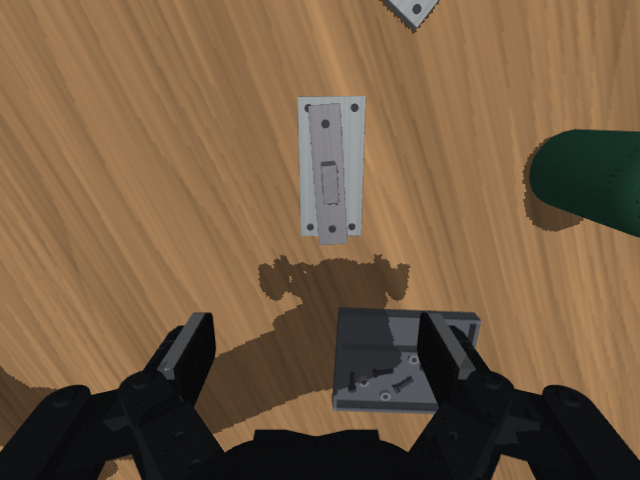

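Run:
```python
from shot import *
D=np.load('w2.npz'); im,d,E=D['im'],D['d'],D['E']; m=r.camera_model('wrist')
hsv=cv2.cvtColor(im,cv2.COLOR_RGB2HSV)
for p in [(303,180),(355,180),(318,150),(340,220),(329,182),(312,225)]: print(p,im[p[1],p[0]],hsv[p[1],p[0]])
b=(.42,.56,-.24,-.06)
for q in rects(im,m,E,.016,b,lambda h:(h[...,1]<60)&(h[...,1]>10)&((h[...,0]<15)|(h[...,0]>150))&(h[...,2]>85)): print('foot',q)
for z in(.0,.016):
  for q in rects(im,m,E,z,(.38,.6,-.46,-.26),lambda h:(h[...,1]<60)&(h[...,2]<130)): print('tray',z,q)
D1=np.load('w1.npz'); C=cloud(m,E,d); k=(C[...,2]>.03)&(C[...,0]>.45)&(C[...,0]<.53)&(C[...,1]<-.1)&(C[...,1]>-.19); P=C[k]; print('lugpts',k.sum(),np.median(P,0),P[:,2].max())
P=P[P[:,2]>.042]; rc=cv2.minAreaRect((P[:,:2]*1000).astype(np.float32)); print(len(P),rc)
c=cv2.resize(im[80:270,270:390],None,fx=3.1,fy=3.1,interpolation=cv2.INTER_CUBIC); cv2.imwrite('pics/c2.png',c[:,:,::-1])
```

```text
(303, 180) [148 152 153] [ 96   8 153]
(355, 180) [152 156 157] [ 96   8 157]
(318, 150) [133 131 134] [140   6 134]
(340, 220) [125 123 126] [140   6 126]
(329, 182) [127 125 128] [140   6 128]
(312, 225) [61 64 68] [107  26  68]
tray 0.0 (array([ 0.408, -0.443], dtype=float32), np.float32(55.0), np.float32(33.0), 0.0)
tray 0.0 (array([ 0.5162, -0.3861], dtype=float32), np.float32(212.7), np.float32(155.1), 156.12)
tray 0.016 (array([ 0.4178, -0.4342], dtype=float32), np.float32(74.5), np.float32(50.5), 0.0)
tray 0.016 (array([ 0.5159, -0.3849], dtype=float32), np.float32(214.1), np.float32(171.2), 156.17)
lugpts 24060 [ 0.49936834 -0.16852487  0.25912526] 0.2746505360788981
24027 ((489.2015380859375, -168.74929809570312), (52.88996505737305, 78.01048278808594), 32.42898941040039)
```

View pics/c2.png

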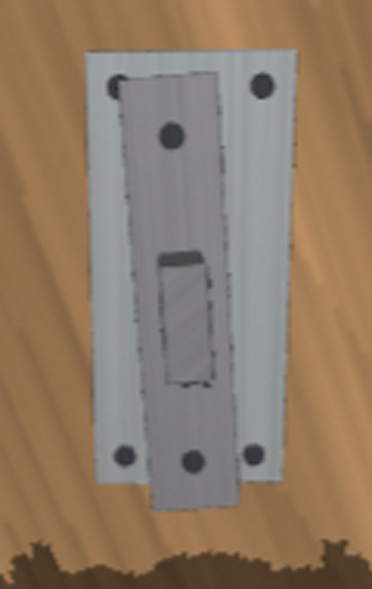

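```bash
python3 - <<'E'
from shot import *
D=np.load('w2.npz'); im,d,E=D['im'],D['d'],D['E']; m=r.camera_model('wrist')
def f(n,c,z):
    P=onplane(m,E,np.array(c)/3.1+[270-.34,80-.34],z)[:,:2]
    a=(P[0]+P[1]-P[2]-P[3])/2; b=(P[0]+P[3]-P[1]-P[2])/2
    print(n,P.mean(0).round(4),np.linalg.norm(a).round(4),np.linalg.norm(b).round(4),np.degrees(np.arctan2(a[1],a[0])).round(2))
f('foot',[(119,80),(217,72),(240,505),(153,510)],.016)
f('lug',[(160,266),(206,263),(213,380),(168,384)],.046)
f('plate',[(86,52),(296,50),(283,482),(97,484)],.01)
tc=[(337,308),(480,313),(475,412),(333,410)]
# tray from w1: outer corners bottom-left region in picture
D1=np.load('w1.npz');print('w1 tray corners',onplane(m,D1['E'],[(302,10),(352,143),(502,73),(487,0)],.016).round(4)[:,:2].tolist())
print('w2',onplane(m,E,[(340,308),(480,315),(334,411)],.016).round(4)[:,:2].tolist())
print('divider w1',onplane(m,D1['E'],[(324,62),(420,22)],.016).round(4)[:,:2].tolist())
E
python3 go.py .4869 -.1475 .05 72
```

```text
foot [ 0.4878 -0.1434] 0.1188 0.0255 73.2
lug [ 0.4878 -0.1433] 0.0296 0.0114 73.11
plate [ 0.492  -0.1387] 0.1191 0.0552 69.4
w1 tray corners [[0.4507, -0.2769], [0.4051, -0.379], [0.5316, -0.4316], [0.5558, -0.3803]]
w2 [[0.4538, -0.2652], [0.5787, -0.322], [0.4044, -0.3816]]
divider w1 [[0.4355, -0.3155], [0.5096, -0.3526]]
t 2.8 tcp [ 0.4644 -0.1729  0.2003] psi 68.63 w 0.0853 q7 -0.28 F [-1.1 -0.1 -0.4]
MOVE [0.128, 0.047, 0.601] [-0.0, 0.001, -0.037] rows>= 3.1
```

```bash
python3 go.py .4878 -.1434 .046 73.15
```

```text
t 2.8 tcp [ 0.4644 -0.1729  0.2003] psi 68.63 w 0.0853 q7 -0.28 F [-1.1 -0.1 -0.4]
MOVE [0.145, 0.044, 0.617] [-0.0, 0.001, -0.05] rows>= 3.2
```

Emit:
{"fn": "servo_tool", "kwargs": {"commands": [[[0.145,0.044,0.2],[0,0,-0.05]],[[0.145,0.044,0.4],[0,0,-0.05]],[[0.145,0.044,0.52],[0,0,-0.05]],[[0.145,0.044,0.617],[0,0,-0.05]],[[0.145,0.044,0.617],[0,0,-0.05]],[[0.145,0.044,0.617],[0,0,-0.05]]]}}

```text
clock: 3.4
tcp_pos: [0.4883, -0.1423, 0.0464]
orientation: [2.522, 1.873, -0.001]
contact_force: [-0.1, 0.7, 1.3]
grip_width: 0.0853
gripper_force: 0.0
```

```bash
python3 go.py .4878 -.1434 .046 73.15
```

```text
t 3.4 tcp [ 0.4883 -0.1423  0.0464] psi 73.2 w 0.0853 q7 -0.43 F [-0.1  0.7  1.3]
MOVE [-0.005, -0.001, 0.002] [-0.0, 0.0, 0.001] rows>= 0.0
```

Emit:
{"fn": "servo_tool", "kwargs": {"commands": [[[0,0,0],[0,0,0]],[[0,0,0],[0,0,0]],[[0,0,0],[0,0,0]],[[0,0,0],[0,0,0]],[[0,0,0],[0,0,0]],[[0,0,0],[0,0,0]],[[0,0,0],[0,0,0]],[[0,0,0],[0,0,0]]], "claw": 1, "squeeze": 50}}

```text
clock: 4.2
tcp_pos: [0.4887, -0.1406, 0.0466]
orientation: [2.519, 1.876, 0.0]
contact_force: [-0.4, 0.2, 6.0]
grip_width: 0.0107
gripper_force: 49.9
```

```bash
python3 go.py .4878 -.1434 .14 73.15
```

```text
t 4.2 tcp [ 0.4887 -0.1406  0.0466] psi 73.35 w 0.0107 q7 -0.43 F [-0.4  0.2  6. ]
MOVE [-0.012, -0.0, -0.374] [0.0, 0.0, 0.002] rows>= 1.9
```

Emit:
{"fn": "servo_tool", "kwargs": {"commands": [[[0,0,-0.04],[0,0,0]],[[0,0,-0.12],[0,0,0]],[[0,0,-0.25],[0,0,0]],[[0,0,-0.4],[0,0,0]],[[-0.2,0,-0.5],[0,0,0]],[[-0.4,0,-0.6],[0,0,0]],[[-0.6,0,-0.6],[0,0,0]],[[-0.8,0,-0.6],[0,0,0]],[[-0.97,0.26,-0.6],[0,0,0]],[[-0.97,0.26,-0.6],[0,0,0]],[[-0.97,0.26,-0.6],[0,0,0]],[[-0.97,0.26,-0.6],[0,0,0]]]}}

```text
clock: 5.4
tcp_pos: [0.4809, -0.3912, 0.1956]
orientation: [-2.519, -1.875, -0.0]
contact_force: [0.3, -0.2, -3.1]
grip_width: 0.0108
gripper_force: 49.3
```

```bash
python3 - <<'E'
from shot import *
im,d,m,E=shot('w3')
for q in rects(im,m,E,.016,(.38,.6,-.45,-.26),lambda h:(h[...,1]<60)&(h[...,2]<130)): print('tray',q)
E
python3 go.py .5059 -.3212 .2 156.4
```

```text
tray (array([ 0.4902, -0.3548], dtype=float32), np.float32(139.9), np.float32(119.2), 156.39)
t 5.45 tcp [ 0.4808 -0.3903  0.1957] psi 73.39 w 0.0106 q7 0.14 F [ 0.7  0.3 -2. ]
MOVE [0.294, 0.017, -0.017] [-0.0, -0.001, -0.922] rows>= 9.7
```

View pics/w3.png

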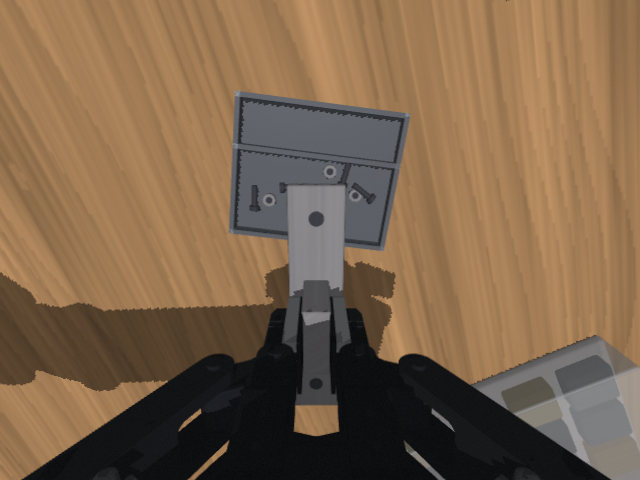

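```bash
python3 - <<'E'
from shot import *
m=r.camera_model('wrist'); H=m['hand_eye']
print(onplane(m,H,[(288,185),(345,185),(298,404),(336,404),(316,219),(316,384),(316,281)],.0306).round(4)); print(onplane(m,H,[(316,281),(316,311)],.0006).round(4))
E
python3 go.py .505 -.3209 .2 156.4
```

```text
[[ 0.0569 -0.0121  0.0306]
 [ 0.0569  0.0126  0.0306]
 [-0.0616 -0.0096  0.0306]
 [-0.0616  0.0109  0.0306]
 [ 0.0417  0.0001  0.0306]
 [-0.0484  0.0001  0.0306]
 [ 0.0113  0.0001  0.0306]]
[[0.0254 0.0001 0.0006]
 [0.0125 0.0001 0.0006]]
t 5.45 tcp [ 0.4808 -0.3903  0.1957] psi 73.39 w 0.0106 q7 0.14 F [ 0.7  0.3 -2. ]
MOVE [0.294, 0.013, -0.017] [-0.0, -0.001, -0.922] rows>= 9.7
```

```bash
python3 go.py .5023 -.3197 .1 156.4
```

```text
t 5.45 tcp [ 0.4808 -0.3903  0.1957] psi 73.39 w 0.0106 q7 0.14 F [ 0.7  0.3 -2. ]
MOVE [0.295, 0.002, 0.383] [-0.0, -0.001, -0.922] rows>= 9.7
```

Emit:
{"fn": "servo_tool", "kwargs": {"commands": [[[0.295,0.002,0.1],[0,0,-0.922]],[[0.295,0.002,0.1],[0,0,-0.922]],[[0.295,0.002,0.1],[0,0,-0.922]],[[0.295,0.002,0.1],[0,0,-0.922]],[[0.295,0.002,0.2],[0,0,-0.922]],[[0.295,0.002,0.3],[0,0,-0.922]],[[0.295,0.002,0.383],[0,0,-0.922]],[[0.295,0.002,0.383],[0,0,-0.922]],[[0.295,0.002,0.383],[0,0,-0.922]],[[0.295,0.002,0.383],[0,0,-0.922]],[[0.295,0.002,0.383],[0,0,-0.922]],[[0.295,0.002,0.383],[0,0,-0.922]],[[0.295,0.002,0.383],[0,0,-0.922]],[[0.295,0.002,0.383],[0,0,-0.922]]]}}

```text
clock: 6.85
tcp_pos: [0.5028, -0.3208, 0.1005]
orientation: [0.646, 3.075, -0.001]
contact_force: [0.1, -0.5, -2.0]
grip_width: 0.0106
gripper_force: 49.3
```

```bash
python3 go.py .5023 -.3197 .044 156.4
```

```text
t 6.85 tcp [ 0.5028 -0.3208  0.1005] psi 156.28 w 0.0106 q7 1.22 F [ 0.1 -0.5 -2. ]
MOVE [0.004, 0.003, 0.226] [-0.0, 0.0, -0.001] rows>= 1.1
```

Emit:
{"fn": "servo_tool", "kwargs": {"commands": [[[0.004,0.003,0.1],[0,0,0]],[[0.004,0.003,0.18],[0,0,0]],[[0.004,0.003,0.21],[0,0,0]],[[0.004,0.003,0.22],[0,0,0]],[[0.004,0.003,0.228],[0,0,0]],[[0.004,0.003,0.234],[0,0,0]],[[0.004,0.003,0.238],[0,0,0]],[[0.004,0.003,0.24],[0,0,0]],[[0.004,0.003,0.24],[0,0,0]]]}}

```text
clock: 7.75
tcp_pos: [0.5025, -0.3201, 0.0407]
orientation: [0.645, 3.074, -0.0]
contact_force: [0.1, -0.4, -1.0]
grip_width: 0.0109
gripper_force: 49.5
```

```bash
python3 go.py .5023 -.3197 .0405 156.4
```

```text
t 7.75 tcp [ 0.5025 -0.3201  0.0407] psi 156.31 w 0.0109 q7 1.17 F [ 0.1 -0.4 -1. ]
MOVE [0.001, 0.001, 0.001] [-0.0, 0.0, -0.001] rows>= 0.0
```

Emit:
{"fn": "servo_tool", "kwargs": {"commands": [[[0,0,0.003],[0,0,0]],[[0,0,0.006],[0,0,0]],[[0,0,0.006],[0,0,0]]]}}

```text
clock: 8.05
tcp_pos: [0.5025, -0.3202, 0.0406]
orientation: [0.645, 3.074, -0.002]
contact_force: [-5.4, 1.3, 13.8]
grip_width: 0.011
gripper_force: 51.5
```

Emit:
{"fn": "servo_tool", "kwargs": {"commands": [[[0,0,0],[0,0,0]],[[0,0,0],[0,0,0]],[[0,0,0],[0,0,0]],[[0,0,0],[0,0,0]],[[0,0,0],[0,0,0]]], "claw": 0.6}}

```text
clock: 8.55
tcp_pos: [0.5022, -0.3199, 0.0387]
orientation: [-0.645, -3.075, -0.0]
contact_force: [-0.5, 1.2, 0.1]
grip_width: 0.034
gripper_force: 0.0
```

```bash
python3 go.py .46 -.16 .2 69.4
```

```text
t 8.55 tcp [ 0.5022 -0.3199  0.0387] psi 156.32 w 0.034 q7 1.17 F [-0.5  1.2  0.1]
MOVE [0.412, 0.518, -0.645] [-0.0, -0.0, 0.966] rows>= 10.1
```

Emit:
{"fn": "servo_tool", "kwargs": {"commands": [[[0,0,-0.05],[0,0,0]],[[0,0,-0.2],[0,0,0]],[[-0.1,0,-0.4],[0,0,0]],[[-0.2,0,-0.6],[0,0,0]],[[-0.3,0,-0.64],[0,0,0]],[[-0.3,0,-0.64],[0,0,0]],[[-0.3,0,-0.64],[0,0,0]]], "claw": 0}}

```text
clock: 9.25
tcp_pos: [0.5711, -0.3498, 0.1995]
orientation: [0.644, 3.074, -0.0]
contact_force: [-0.2, 0.5, -0.3]
grip_width: 0.0854
gripper_force: 0.0
```

```bash
python3 - <<'E'
from shot import *
im,d,m,E=shot('w4')
for q in rects(im,m,E,.016,(.38,.6,-.45,-.26),lambda h:(h[...,1]<60)&(h[...,2]<130)): print('tray',q)
for a in (8,10,12):
  for q in rects(im,m,E,.010,(.43,.58,-.38,-.26),lambda h:(h[...,1]<a)&(h[...,2]>80)): print('foot',q)
print(proj(m,E,[[.505,-.3209,.01]]))
hs=cv2.cvtColor(im,cv2.COLOR_RGB2HSV); 
for x in(-.03,.03): 
  u,v=proj(m,E,[[.505+x*.916,-.3209-x*.4,.01]])[0].astype(int); print(hs[v,u])
E
python3 go.py .46 -.16 .2 69.4
```

```text
tray (array([ 0.404, -0.313], dtype=float32), np.float32(106.0), np.float32(47.0), 90.0)
tray (array([ 0.4905, -0.3544], dtype=float32), np.float32(140.0), np.float32(118.2), 156.37)
foot (array([ 0.5054, -0.3215], dtype=float32), np.float32(119.0), np.float32(25.5), 156.33)
foot (array([ 0.5054, -0.3214], dtype=float32), np.float32(119.2), np.float32(26.2), 156.22)
foot (array([ 0.5053, -0.3214], dtype=float32), np.float32(119.5), np.float32(26.3), 156.22)
[[315.86885421 133.3348677 ]]
[143   7 147]
[135   7 145]
t 9.3 tcp [ 0.5699 -0.3496  0.1983] psi 156.34 w 0.0853 q7 1.3 F [-0.1  0.7 -0.3]
MOVE [0.707, 0.518, -0.006] [-0.001, -0.001, 0.966] rows>= 10.1
```

View pics/w4.png

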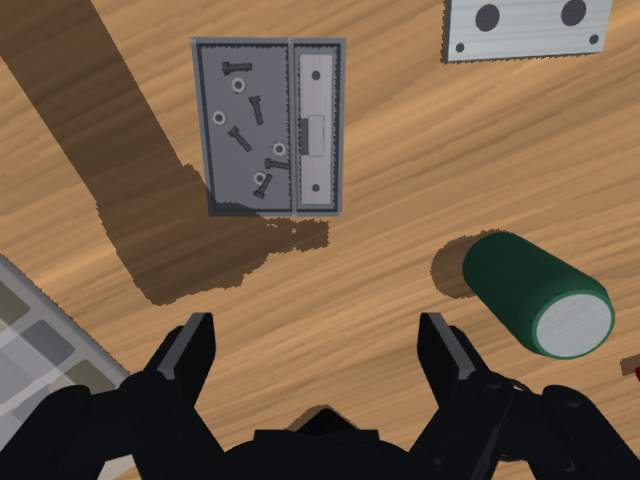

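Emit:
{"fn": "servo_tool", "kwargs": {"commands": [[[0.62,0.5,0],[0,0,0.966]],[[0.62,0.5,0],[0,0,0.966]],[[0.62,0.5,0],[0,0,0.966]],[[0.62,0.5,0],[0,0,0.966]],[[0.62,0.5,0],[0,0,0.966]],[[0.62,0.5,0],[0,0,0.966]],[[0.62,0.5,0],[0,0,0.966]],[[0.62,0.5,0],[0,0,0.966]],[[0.62,0.5,0],[0,0,0.966]],[[0.62,0.5,0],[0,0,0.966]],[[0.62,0.5,0],[0,0,0.966]],[[0.62,0.5,0],[0,0,0.966]],[[0.62,0.5,0],[0,0,0.966]]]}}

```text
clock: 10.6
tcp_pos: [0.4785, -0.1732, 0.1984]
orientation: [-2.58, -1.791, 0.001]
contact_force: [0.8, 0.4, -0.6]
grip_width: 0.0854
gripper_force: 0.0
```

Run:
```python
from shot import *
from go import go
im,d,m,E=shot('w5')
q=rects(im,m,E,.01,(.42,.56,-.24,-.06),lambda h:(h[...,1]<30)&(h[...,2]>110)); print(q)
C=q[0][0]; go(C[0],C[1],.018,q[0][3])
```

```text
[(array([ 0.492 , -0.1384], dtype=float32), np.float32(119.1), np.float32(55.5), 69.32)]
t 10.65 tcp [ 0.4787 -0.1733  0.1985] psi 69.51 w 0.085 q7 -0.29 F [ 0.5  0.2 -0.8]
MOVE [0.149, 0.001, 0.722] [-0.0, 0.0, 0.002] rows>= 3.7
```

Emit:
{"fn": "servo_tool", "kwargs": {"commands": [[[0.1,0,0.17],[0,0,0]],[[0.149,0.001,0.37],[0,0,0.002]],[[0.149,0.001,0.55],[0,0,0.002]],[[0.149,0.001,0.66],[0,0,0.002]],[[0.149,0.001,0.7],[0,0,0.002]],[[0.149,0.001,0.722],[0,0,0.002]],[[0.149,0.001,0.722],[0,0,0.002]],[[0.149,0.001,0.722],[0,0,0.002]]]}}

```text
clock: 11.45
tcp_pos: [0.4937, -0.1389, 0.0197]
orientation: [2.584, 1.783, 0.003]
contact_force: [0.4, 0.2, -0.5]
grip_width: 0.0855
gripper_force: 0.0
```

Emit:
{"fn": "servo_tool", "kwargs": {"commands": [[[0,0,0],[0,0,0]],[[0,0,0],[0,0,0]],[[0,0,0],[0,0,0]],[[0,0,0],[0,0,0]],[[0,0,0],[0,0,0]],[[0,0,0],[0,0,0]]], "claw": 1, "squeeze": 60}}

```text
clock: 12.05
tcp_pos: [0.493, -0.1388, 0.0197]
orientation: [2.585, 1.783, 0.001]
contact_force: [-2.9, 0.5, 10.6]
grip_width: 0.054
gripper_force: 61.1
```

```bash
python3 go.py .492 -.1384 .018 69.32
```

```text
t 12.05 tcp [ 0.493  -0.1388  0.0197] psi 69.19 w 0.054 q7 -0.56 F [-2.9  0.5 10.6]
MOVE [0.0, -0.004, 0.007] [0.001, 0.0, -0.001] rows>= 0.0
```

Emit:
{"fn": "servo_tool", "kwargs": {"commands": [[[0,0,-0.02],[0,0,0]],[[0,0,-0.06],[0,0,0]],[[0,0,-0.14],[0,0,0]],[[0,0,-0.3],[0,0,0]],[[0.15,-0.1,-0.45],[0,0,0.05]],[[0.33,-0.2,-0.55],[0,0,0.1]],[[0.5,-0.3,-0.65],[0,0,0.15]],[[0.65,-0.4,-0.72],[0,0,0.2]],[[0.8,-0.5,-0.72],[0,0,0.2]],[[0.9,-0.6,-0.72],[0,0,0.2]],[[0.96,-0.65,-0.72],[0,0,0.2]],[[0.96,-0.65,-0.72],[0,0,0.2]]]}}

```text
clock: 13.25
tcp_pos: [0.4244, 0.147, 0.1992]
orientation: [-2.828, -1.367, -0.002]
contact_force: [-0.4, 0.3, -1.3]
grip_width: 0.0535
gripper_force: 63.8
```

```bash
python3 go.py .40 .289 .2 28.7
```

```text
t 13.25 tcp [0.4244 0.147  0.1992] psi 51.59 w 0.0535 q7 -1.29 F [-0.4  0.3 -1.3]
MOVE [0.384, -0.429, -0.003] [-0.0, -0.001, 0.254] rows>= 2.9
```

Emit:
{"fn": "servo_tool", "kwargs": {"commands": [[[0.13,-0.14,0],[0,0,0.09]],[[0.26,-0.29,0],[0,0,0.17]],[[0.384,-0.429,0],[0,0,0.254]],[[0.384,-0.429,0],[0,0,0.254]],[[0.384,-0.429,0],[0,0,0.254]],[[0.384,-0.429,0],[0,0,0.254]]]}}

```text
clock: 13.85
tcp_pos: [0.4028, 0.2841, 0.1981]
orientation: [3.045, 0.769, -0.001]
contact_force: [0.5, -0.8, -0.8]
grip_width: 0.0537
gripper_force: 63.8
```

Run:
```python
from shot import *
from go import go
im,d,m,E=shot('w6')
for q in rects(im,m,E,.057,(.34,.58,.18,.44),lambda h:(h[...,1]<45)&(h[...,2]>110)): print(q)
go(.4537,.318,.06,28.7)
```

```text
(array([0.3873, 0.276 ], dtype=float32), np.float32(110.5), np.float32(106.2), 118.39)
(array([0.5226, 0.3593], dtype=float32), np.float32(44.3), np.float32(15.2), 118.61)
t 13.9 tcp [0.403  0.2835 0.1981] psi 28.25 w 0.0537 q7 -2.01 F [-0.3 -0.6 -2.3]
MOVE [0.244, -0.026, 0.552] [0.001, 0.001, -0.005] rows>= 3.0
```

View pics/w6.png

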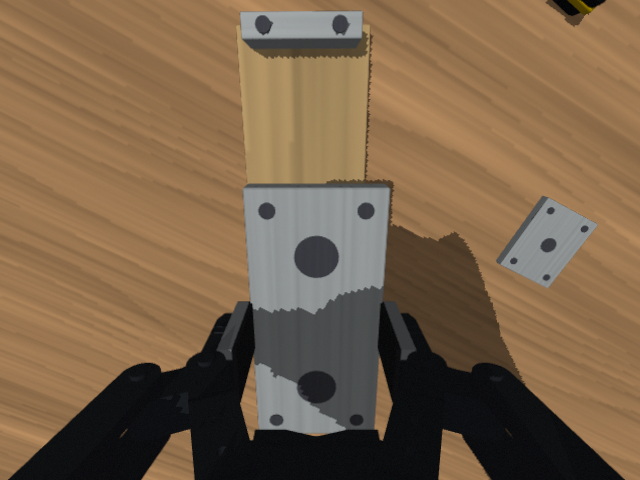

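Run:
```python
from shot import *
D=np.load('w6.npz'); im,E=D['im'],D['E']; m=r.camera_model('wrist')
a=np.radians(28.4); ux=np.array([np.cos(a),np.sin(a)]); uy=np.array([-ux[1],ux[0]]); c0=np.array([.4537,.318])
def loc(uv,z): P=onplane(m,E,uv,z)[:,:2]-c0; return (np.c_[P@ux,P@uy]*1e3).round(1).tolist()
print('stoptop',loc([(240,12),(362,11),(360,38),(244,40)],.057))
print('base edges',loc([(237,30),(247,180),(370,30),(366,180)],.018))
# refined: color segmentation of base yellow wood edges per row
g=cv2.cvtColor(im,cv2.COLOR_RGB2GRAY)
o=ortho(im,m,E,.057,.34,.58,.18,.44,.0005)
H=m['hand_eye']
P=onplane(m,H,[(244,186),(390,186),(376,432),(260,432)],.0197-.010)
print('plate in tool',(P[:,:2]*1e3).round(1).tolist())
# sub-pixel base edges: saturated bright wood vs table
w=cv2.cvtColor(im,cv2.COLOR_RGB2LAB)
for v in (70,100,130,160): print(v,im[v,225:260:3].sum(1).tolist(), im[v,350:385:3].sum(1).tolist())
```

```text
stoptop [[87.1, 42.6], [87.7, -35.3], [72.5, -34.6], [71.4, 41.1]]
base edges [[85.0, 52.8], [-26.2, 52.6], [85.0, -46.1], [-26.2, -48.3]]
plate in tool [[60.2, -26.8], [60.2, 27.8], [-58.5, 29.0], [-58.6, -26.7]]
70 [361, 356, 350, 337, 327, 438, 419, 396, 402, 408, 415, 422] [392, 403, 407, 408, 412, 422, 309, 284, 373, 368, 361, 365]
100 [311, 312, 340, 360, 367, 372, 439, 413, 401, 402, 413, 417] [396, 401, 408, 408, 411, 416, 187, 365, 375, 383, 393, 401]
130 [334, 333, 334, 338, 335, 331, 375, 433, 405, 403, 410, 412] [394, 401, 406, 411, 411, 385, 186, 335, 339, 337, 336, 337]
160 [337, 351, 360, 354, 352, 354, 346, 395, 402, 405, 409, 413] [393, 402, 405, 410, 406, 238, 293, 349, 357, 361, 364, 362]
```

```bash
python3 go.py .4511 .3204 .08 29
```

```text
t 13.9 tcp [0.403  0.2835 0.1981] psi 28.25 w 0.0537 q7 -2.01 F [-0.3 -0.6 -2.3]
MOVE [0.24, -0.039, 0.472] [0.001, 0.001, -0.008] rows>= 2.7
```

Emit:
{"fn": "servo_tool", "kwargs": {"commands": [[[0.15,-0.03,0.05],[0,0,-0.008]],[[0.24,-0.039,0.2],[0,0,-0.008]],[[0.24,-0.039,0.35],[0,0,-0.008]],[[0.24,-0.039,0.44],[0,0,-0.008]],[[0.24,-0.039,0.472],[0,0,-0.008]],[[0.24,-0.039,0.472],[0,0,-0.008]],[[0.24,-0.039,0.472],[0,0,-0.008]]]}}

```text
clock: 14.6
tcp_pos: [0.4516, 0.3223, 0.0815]
orientation: [-3.041, -0.787, -0.003]
contact_force: [-0.1, -0.1, -1.8]
grip_width: 0.0538
gripper_force: 63.8
```

```bash
python3 go.py .4511 .3204 .039 29
```

```text
t 14.6 tcp [0.4516 0.3223 0.0815] psi 29.0 w 0.0538 q7 -2.12 F [-0.1 -0.1 -1.8]
MOVE [-0.006, 0.006, 0.17] [0.0, -0.001, 0.0] rows>= 0.9
```

Emit:
{"fn": "servo_tool", "kwargs": {"commands": [[[-0.006,0.006,0.08],[0,0,0]],[[-0.006,0.006,0.13],[0,0,0]],[[-0.006,0.006,0.15],[0,0,0]],[[-0.006,0.006,0.16],[0,0,0]],[[-0.006,0.006,0.165],[0,0,0]],[[-0.006,0.006,0.17],[0,0,0]],[[-0.006,0.006,0.173],[0,0,0]],[[-0.006,0.006,0.175],[0,0,0]],[[-0.006,0.006,0.175],[0,0,0]]]}}

```text
clock: 15.5
tcp_pos: [0.4503, 0.3209, 0.0378]
orientation: [3.041, 0.788, 0.002]
contact_force: [-1.7, -2.6, 8.7]
grip_width: 0.0539
gripper_force: 64.9
```

```bash
python3 go.py .4511 .3204 .0375 29
```

```text
t 15.5 tcp [0.4503 0.3209 0.0378] psi 29.07 w 0.0539 q7 -2.16 F [-1.7 -2.6  8.7]
MOVE [0.002, 0.003, 0.001] [0.0, -0.001, 0.001] rows>= 0.0
```

Emit:
{"fn": "servo_tool", "kwargs": {"commands": [[[0,0,0],[0,0,0]],[[0,0,0],[0,0,0]],[[0,0,0],[0,0,0]],[[0,0,0],[0,0,0]],[[0,0,-0.03],[0,0,0]],[[0,0,-0.2],[0,0,0]],[[-0.1,0,-0.4],[0,0,0]],[[-0.25,0,-0.6],[0,0,0]],[[-0.32,0,-0.65],[0,0,0]],[[-0.32,0,-0.65],[0,0,0]]], "claw": 0}}

```text
clock: 16.5
tcp_pos: [0.3789, 0.2817, 0.2028]
orientation: [3.041, 0.79, 0.008]
contact_force: [0.5, -0.8, 0.5]
grip_width: 0.0854
gripper_force: 0.0
```

Run:
```python
from shot import *
from go import go
im,d,m,E=shot('w7')
q=rects(im,m,E,.028,(.34,.58,.18,.44),lambda h:(h[...,1]<30)&(h[...,2]>90)); print(q)
q=rects(im,m,E,.057,(.34,.58,.18,.44),lambda h:(h[...,1]<30)&(h[...,2]>90)); print(q)
hs=cv2.cvtColor(im,cv2.COLOR_RGB2HSV)
go(.55,-.02,.2,30.2)
```

```text
[(array([0.3767, 0.2792], dtype=float32), np.float32(50.0), np.float32(17.1), 118.78), (array([0.4503, 0.3206], dtype=float32), np.float32(119.0), np.float32(55.7), 29.12)]
[(array([0.384 , 0.2834], dtype=float32), np.float32(44.6), np.float32(15.5), 118.69), (array([0.4504, 0.3208], dtype=float32), np.float32(107.4), np.float32(50.2), 29.17)]
t 16.55 tcp [0.3801 0.2817 0.2012] psi 29.09 w 0.0854 q7 -2.01 F [ 0.6 -0.3 -0.7]
MOVE [0.007, 1.385, 0.006] [0.001, -0.003, -0.012] rows>= 6.9
```

View pics/w7.png

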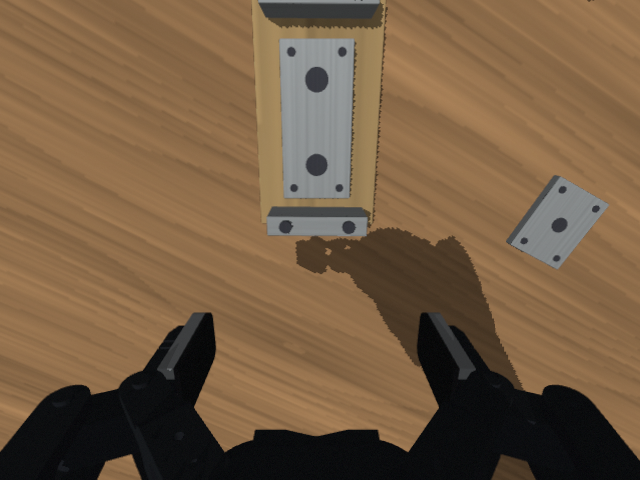

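Run:
```python
from shot import *
D=np.load('w7.npz'); im,E=D['im'],D['E']; m=r.camera_model('wrist')
a=np.radians(29.1); ux=np.array([np.cos(a),np.sin(a)]); uy=np.array([-ux[1],ux[0]]); c0=np.array([.4503,.3206])
def loc(uv,z): P=onplane(m,E,uv,z)[:,:2]-c0; return (np.c_[P@ux,P@uy]*1e3).round(1).tolist()
print(loc([(269,219),(367,217),(366,235),(268,237)],.057),loc([(257,100),(381,100),(260,180),(377,180)],.018),loc([(262,3),(380,3)],.057))
```

```text
[[-70.5, 37.0], [-68.8, -39.3], [-83.5, -39.2], [-85.3, 38.4]] [[17.7, 47.8], [17.8, -51.8], [-46.3, 48.6], [-46.2, -52.2]] [[73.9, 35.5], [74.0, -40.9]]
```

Emit:
{"fn": "servo_tool", "kwargs": {"commands": [[[0,0.2,0],[0,0,0]],[[0,0.4,0],[0,0,0]],[[0,0.6,0],[0,0,0]],[[0,0.8,0],[0,0,0]],[[0,0.98,0],[0,0,0]],[[0,0.98,0],[0,0,0]]]}}

```text
clock: 17.15
tcp_pos: [0.502, 0.0605, 0.1976]
orientation: [3.043, 0.772, -0.002]
contact_force: [-0.3, 0.7, -0.6]
grip_width: 0.0851
gripper_force: 0.0
```

```bash
python3 go.py .575 -.035 .18 30.2
```

```text
t 17.15 tcp [0.502  0.0605 0.1976] psi 28.45 w 0.0851 q7 -1.48 F [-0.3  0.7 -0.6]
MOVE [0.075, 0.475, 0.071] [0.001, 0.001, -0.019] rows>= 2.4
```

Emit:
{"fn": "servo_tool", "kwargs": {"commands": [[[0.04,0.2,0.03],[0,0,-0.01]],[[0.075,0.4,0.07],[0,0,-0.019]],[[0.075,0.475,0.07],[0,0,-0.019]],[[0.075,0.475,0.07],[0,0,-0.019]],[[0.075,0.475,0.07],[0,0,-0.019]]]}}

```text
clock: 17.65
tcp_pos: [0.573, -0.0267, 0.1802]
orientation: [-3.028, -0.832, 0.003]
contact_force: [0.4, 0.5, 0.3]
grip_width: 0.0856
gripper_force: 0.0
```

Run:
```python
from shot import *
from go import go
im,d,m,E=shot('w8')
q=rects(im,m,E,.01,(.54,.69,-.09,.06),lambda h:(h[...,1]<30)&(h[...,2]>90)); print(q)
C=q[0][0]; go(C[0],C[1],.0185,q[0][3])
```

```text
[(array([ 0.6186, -0.0131], dtype=float32), np.float32(95.2), np.float32(55.6), 30.16)]
t 17.7 tcp [ 0.5727 -0.0258  0.1806] psi 30.85 w 0.0853 q7 -1.27 F [0.3 0.6 0.2]
MOVE [0.184, 0.052, 0.648] [-0.001, 0.001, 0.008] rows>= 3.4
```

Emit:
{"fn": "servo_tool", "kwargs": {"commands": [[[0.1,0.03,0.15],[0,0,0.008]],[[0.184,0.052,0.35],[0,0,0.008]],[[0.184,0.052,0.5],[0,0,0.008]],[[0.184,0.052,0.6],[0,0,0.008]],[[0.184,0.052,0.635],[0,0,0.008]],[[0.184,0.052,0.648],[0,0,0.008]],[[0.184,0.052,0.648],[0,0,0.008]],[[0.184,0.052,0.648],[0,0,0.008]]]}}

```text
clock: 18.5
tcp_pos: [0.6205, -0.0145, 0.0213]
orientation: [3.033, 0.815, 0.004]
contact_force: [0.5, 0.1, 0.2]
grip_width: 0.0855
gripper_force: 0.0
```

```bash
python3 go.py .6186 -.0135 .0195 30.16
```

```text
t 18.5 tcp [ 0.6205 -0.0145  0.0213] psi 30.06 w 0.0855 q7 -1.39 F [0.5 0.1 0.2]
MOVE [-0.004, -0.007, 0.007] [0.001, -0.002, -0.001] rows>= 0.1
```

Close, then lift and move towards the jig.

Emit:
{"fn": "servo_tool", "kwargs": {"commands": [[[-0.004,-0.007,0.007],[0,0,0]],[[-0.004,-0.007,0.007],[0,0,0]],[[-0.004,-0.007,0.007],[0,0,0]],[[-0.004,-0.007,0.007],[0,0,0]],[[-0.004,-0.007,0.007],[0,0,0]],[[-0.004,-0.007,0.007],[0,0,0]],[[-0.004,-0.007,0.007],[0,0,0]]], "claw": 1, "squeeze": 60}}

```text
clock: 19.2
tcp_pos: [0.6179, -0.0137, 0.0191]
orientation: [3.034, 0.814, 0.001]
contact_force: [-2.5, -0.2, 7.7]
grip_width: 0.0538
gripper_force: 62.7
```

Emit:
{"fn": "servo_tool", "kwargs": {"commands": [[[0,0,-0.02],[0,0,0]],[[0,0,-0.06],[0,0,0]],[[0,0,-0.14],[0,0,0]],[[0,0,-0.3],[0,0,0]],[[-0.1,-0.15,-0.45],[0,0,0]],[[-0.2,-0.3,-0.6],[0,0,0]],[[-0.2,-0.5,-0.7],[0,0,0]],[[-0.2,-0.7,-0.7],[0,0,0]],[[-0.2,-0.9,-0.7],[0,0,0]],[[-0.2,-0.98,-0.7],[0,0,0]],[[-0.2,-0.98,-0.7],[0,0,0]],[[-0.2,-0.98,-0.7],[0,0,0]]]}}

```text
clock: 20.4
tcp_pos: [0.4513, 0.1738, 0.1934]
orientation: [3.033, 0.818, 0.001]
contact_force: [0.8, -1.0, -1.7]
grip_width: 0.0538
gripper_force: 63.7
```

```bash
python3 go.py .385 .283 .19 29.1;  python3 - <<'E'
from shot import *
im,d,m,E=shot('w9'); np.save('H.npy',m['hand_eye'])
for q in rects(im,m,m['hand_eye'],.0105,(-.1,.1,-.06,.06),lambda h:(h[...,1]<30)&(h[...,2]>50)): print(q)
E
```

```text
t 20.4 tcp [0.4513 0.1738 0.1934] psi 30.19 w 0.0538 q7 -1.71 F [ 0.8 -1.  -1.7]
MOVE [-0.01, -0.511, 0.013] [0.0, -0.0, 0.012] rows>= 2.6
(array([0.0045, 0.011 ], dtype=float32), np.float32(104.0), np.float32(91.0), 0.0)
(array([ 0.0675, -0.05  ], dtype=float32), np.float32(65.0), np.float32(19.0), 0.0)
```

View pics/w9.png

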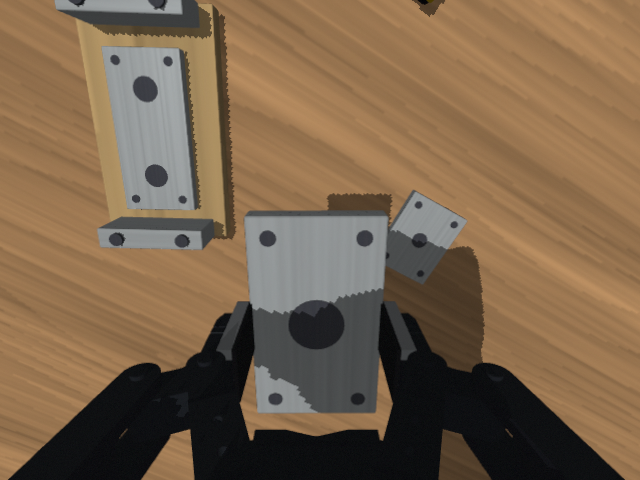

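Run:
```python
from shot import *
D=np.load('w9.npz'); im,E=D['im'],D['E']; m=r.camera_model('wrist')
P=onplane(m,m['hand_eye'],[(246,216),(387,216),(376,412),(257,412)],.0091)[:,:2]*1e3; print(P.round(1).tolist(),P.mean(0))
print(onplane(m,m['hand_eye'],[(316.5,325)],.0091)*1e3)
for q in rects(im,m,E,.028,(.34,.58,.18,.44),lambda h:(h[...,1]<30)&(h[...,2]>90)): print(q)
```

```text
[[48.8, -26.7], [48.8, 27.3], [-45.9, 28.3], [-45.9, -27.4]] [1.44785528 0.36108518]
[[0.83059745 0.363376   9.1       ]]
(array([0.3695, 0.2898], dtype=float32), np.float32(51.1), np.float32(17.5), 118.52)
(array([0.4045, 0.2042], dtype=float32), np.float32(102.0), np.float32(47.5), 0.0)
(array([0.4504, 0.3202], dtype=float32), np.float32(119.2), np.float32(55.5), 29.23)
(array([0.5189, 0.371 ], dtype=float32), np.float32(51.1), np.float32(7.9), 118.81)
```

Emit:
{"fn": "servo_tool", "kwargs": {"commands": [[[0.08,-0.2,0],[0,0,0.011]],[[0.15,-0.4,0.1],[0,0,0.011]],[[0.22,-0.5,0.2],[0,0,0.011]],[[0.28,-0.5,0.3],[0,0,0.011]],[[0.28,-0.5,0.35],[0,0,0.011]],[[0.28,-0.5,0.35],[0,0,0.011]],[[0.28,-0.5,0.35],[0,0,0.011]]]}}

```text
clock: 21.15
tcp_pos: [0.4502, 0.3147, 0.1056]
orientation: [3.041, 0.784, -0.001]
contact_force: [0.1, -0.4, -0.7]
grip_width: 0.0536
gripper_force: 63.8
```

```bash
python3 go.py .45 .3203 .075 29.15
```

```text
t 21.15 tcp [0.4502 0.3147 0.1056] psi 28.91 w 0.0536 q7 -2.09 F [ 0.1 -0.4 -0.7]
MOVE [0.01, -0.02, 0.122] [0.001, 0.0, -0.003] rows>= 0.6
```

Emit:
{"fn": "servo_tool", "kwargs": {"commands": [[[0.01,-0.02,0.06],[0,0,-0.003]],[[0.01,-0.02,0.122],[0,0,-0.003]],[[0.01,-0.02,0.16],[0,0,-0.003]],[[0.01,-0.02,0.19],[0,0,-0.003]],[[0.01,-0.02,0.19],[0,0,-0.003]],[[0.01,-0.02,0.19],[0,0,-0.003]],[[0.01,-0.02,0.19],[0,0,-0.003]]]}}

```text
clock: 21.85
tcp_pos: [0.4496, 0.3224, 0.0582]
orientation: [-3.039, -0.795, -0.001]
contact_force: [-0.7, 0.1, -2.3]
grip_width: 0.0536
gripper_force: 63.8
```

```bash
python3 go.py .45 .3203 .0471 29.15
```

```text
t 21.85 tcp [0.4496 0.3224 0.0582] psi 29.33 w 0.0536 q7 -2.14 F [-0.7  0.1 -2.3]
MOVE [-0.003, 0.008, 0.044] [-0.0, -0.0, 0.002] rows>= 0.2
```

Emit:
{"fn": "servo_tool", "kwargs": {"commands": [[[-0.003,0.006,0.015],[0,0,0]],[[-0.003,0.006,0.025],[0,0,0]],[[-0.003,0.006,0.032],[0,0,0]],[[-0.003,0.006,0.032],[0,0,0]]]}}

```text
clock: 22.25
tcp_pos: [0.4493, 0.3203, 0.0495]
orientation: [3.039, 0.795, -0.001]
contact_force: [0.8, 0.6, -1.2]
grip_width: 0.054
gripper_force: 63.8
```

Emit:
{"fn": "servo_tool", "kwargs": {"commands": [[[0,0,0],[0,0,0]],[[0,0,0],[0,0,0]]]}}

```text
clock: 22.45
tcp_pos: [0.4494, 0.3205, 0.0499]
orientation: [-3.039, -0.796, -0.0]
contact_force: [-0.5, 0.4, -1.2]
grip_width: 0.0537
gripper_force: 63.8
```

```bash
python3 go.py .45 .3203 .0471 29.15
python3 - <<'E'
from shot import *
im,d,m,E=shot('w10'); x=im[0:460,150:490]; cv2.imwrite('pics/c10.png',cv2.resize(x,None,fx=1.3,fy=1.3)[:,:,::-1])
E
```

```text
t 22.45 tcp [0.4494 0.3205 0.0499] psi 29.34 w 0.0537 q7 -2.14 F [-0.5  0.4 -1.2]
MOVE [0.002, 0.002, 0.011] [-0.0, -0.0, 0.002] rows>= 0.1
```

View pics/c10.png

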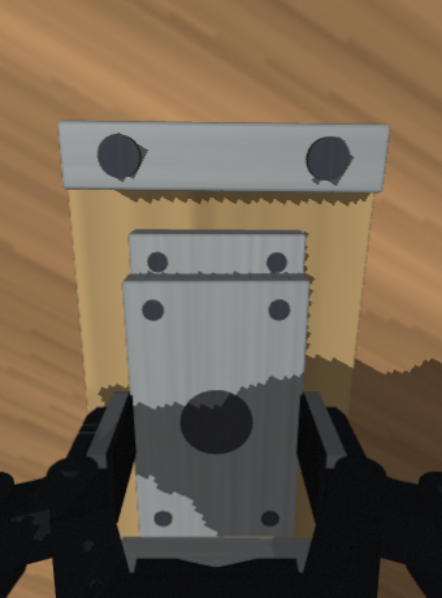

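Run:
```python
from shot import *
m=r.camera_model('wrist');H=m['hand_eye']
print((onplane(m,H,[(251,180.5),(384,180.5)],.0219)*1e3).round(1).tolist(),(onplane(m,H,[(246,216.5),(387,216.5)],.0091)*1e3).round(1).tolist())
```

```text
[[60.2, -26.3, 21.9], [60.3, 27.7, 21.9]] [[48.6, -26.7, 9.1], [48.6, 27.3, 9.1]]
```

Emit:
{"fn": "servo_tool", "kwargs": {"commands": [[[0.001,0.001,0.004],[0,0,0.002]],[[0.001,0.001,0.008],[0,0,0.002]],[[0.001,0.001,0.011],[0,0,0.002]],[[0.001,0.001,0.013],[0,0,0.002]],[[0.001,0.001,0.013],[0,0,0.002]]]}}

```text
clock: 23.0
tcp_pos: [0.4498, 0.3203, 0.0471]
orientation: [3.04, 0.79, 0.0]
contact_force: [-2.2, -1.9, 5.5]
grip_width: 0.0538
gripper_force: 64.6
```

Emit:
{"fn": "servo_tool", "kwargs": {"commands": [[[0,0,0],[0,0,0]],[[0,0,0],[0,0,0]],[[0,0,0],[0,0,0]],[[0,0,0],[0,0,0]],[[0,0,-0.03],[0,0,0]],[[0,0,-0.2],[0,0,0]],[[-0.1,0,-0.4],[0,0,0]],[[-0.25,0,-0.55],[0,0,0]],[[-0.32,0,-0.6],[0,0,0]],[[-0.32,0,-0.6],[0,0,0]]], "claw": 0}}

```text
clock: 24.0
tcp_pos: [0.3788, 0.2811, 0.1995]
orientation: [3.04, 0.792, 0.007]
contact_force: [-0.0, 0.8, -0.2]
grip_width: 0.0856
gripper_force: 0.0
```

Run:
```python
from shot import *
from go import go
im,d,m,E=shot('w11')
f=lambda h:(h[...,1]<30)&(h[...,2]>90)
for z in (.028,.038): print(z,rects(im,m,E,z,(.38,.54,.24,.40),f))
print(rects(im,m,E,.01,(.43,.54,.02,.13),f))
go(.44,.079,.19,1.35)
```

```text
0.028 [(array([0.4504, 0.3204], dtype=float32), np.float32(119.2), np.float32(57.5), 29.38)]
0.038 [(array([0.3883, 0.2758], dtype=float32), np.float32(33.5), np.float32(16.5), 90.0), (array([0.4504, 0.3204], dtype=float32), np.float32(115.2), np.float32(55.6), 29.4)]
[(array([0.4811, 0.084 ], dtype=float32), np.float32(71.4), np.float32(56.0), 1.82)]
t 24.05 tcp [0.3799 0.2813 0.1983] psi 29.17 w 0.0853 q7 -2.01 F [ 0.3 -0.4 -0.2]
MOVE [-0.184, 0.824, 0.033] [0.0, -0.002, 0.309] rows>= 4.2
```

```bash
cat > holes.py <<'E'
from shot import *
def holes(n,z,box,E=None):
    D=np.load(n+'.npz'); m=r.camera_model('wrist'); x0,x1,y0,y1=box; res=.0005
    o=ortho(D['im'],m,D['E'] if E is None else E,z,*box,res); k=(cv2.cvtColor(o,cv2.COLOR_RGB2GRAY)<80).astype(np.uint8)
    _,_,st,c=cv2.connectedComponentsWithStats(k)
    return [(int(s[4]),round(s[2]*.5,1),round(s[3]*.5,1),round(x1-p[1]*res,4),round(y1-p[0]*res,4)) for s,p in zip(st[1:],c[1:]) if s[4]>40]
E
python3 - <<'E'
from holes import *
for h in holes('w11',.038,(.39,.51,.265,.375)): print(h)
E
```

```text
(892, np.float64(28.0), np.float64(15.5), np.float64(0.505), np.float64(0.3657))
(63, np.float64(5.0), np.float64(4.5), np.float64(0.5028), np.float64(0.329))
(573, np.float64(44.5), np.float64(76.5), np.float64(0.4633), np.float64(0.2945))
(103, np.float64(6.0), np.float64(5.5), np.float64(0.4939), np.float64(0.3232))
(67, np.float64(5.5), np.float64(5.0), np.float64(0.4849), np.float64(0.3612))
(101, np.float64(5.5), np.float64(6.0), np.float64(0.4753), np.float64(0.3564))
(1688, np.float64(23.5), np.float64(23.5), np.float64(0.4506), np.float64(0.3207))
(103, np.float64(5.5), np.float64(5.5), np.float64(0.4259), np.float64(0.285))
(88, np.float64(5.5), np.float64(5.5), np.float64(0.4159), np.float64(0.2807))
(103, np.float64(6.0), np.float64(6.0), np.float64(0.4073), np.float64(0.3181))
(718, np.float64(28.5), np.float64(16.0), np.float64(0.3963), np.float64(0.2763))
(75, np.float64(5.0), np.float64(5.0), np.float64(0.3979), np.float64(0.3126))
```

Emit:
{"fn": "servo_tool", "kwargs": {"commands": [[[-0.184,0.2,0.03],[0,0,0.3]],[[-0.184,0.4,0.03],[0,0,0.3]],[[-0.184,0.6,0.03],[0,0,0.3]],[[-0.184,0.824,0.03],[0,0,0.3]],[[-0.184,0.824,0.03],[0,0,0.3]],[[-0.184,0.824,0.03],[0,0,0.3]],[[-0.184,0.824,0.03],[0,0,0.3]]]}}

```text
clock: 24.75
tcp_pos: [0.4403, 0.0792, 0.1884]
orientation: [-3.141, -0.058, 0.002]
contact_force: [-0.1, 0.8, 0.6]
grip_width: 0.0854
gripper_force: 0.0
```

Run:
```python
from shot import *
from go import go
im,d,m,E=shot('w12')
f=lambda h:(h[...,1]<30)&(h[...,2]>90)
q=rects(im,m,E,.01,(.42,.56,.01,.15),f); print(q)
C=q[0][0]; go(C[0],C[1],.0185,q[0][3])
```

```text
[(array([0.4814, 0.0826], dtype=float32), np.float32(71.7), np.float32(55.6), 1.91)]
t 24.8 tcp [0.4399 0.08   0.1885] psi 2.22 w 0.0856 q7 -1.95 F [-0.3  0.6  0.1]
MOVE [0.167, -0.004, 0.68] [-0.0, 0.001, 0.003] rows>= 3.5
```

Emit:
{"fn": "servo_tool", "kwargs": {"commands": [[[0.1,-0.004,0.17],[0,0,0.003]],[[0.167,-0.004,0.37],[0,0,0.003]],[[0.167,-0.004,0.53],[0,0,0.003]],[[0.167,-0.004,0.63],[0,0,0.003]],[[0.167,-0.004,0.67],[0,0,0.003]],[[0.167,-0.004,0.682],[0,0,0.003]],[[0.167,-0.004,0.682],[0,0,0.003]],[[0.167,-0.004,0.682],[0,0,0.003]]]}}

```text
clock: 25.6
tcp_pos: [0.4827, 0.0821, 0.0199]
orientation: [-3.141, -0.052, -0.004]
contact_force: [-0.6, -0.0, 0.8]
grip_width: 0.0856
gripper_force: 0.0
```

```bash
python3 go.py .4814 .0826 .0193 1.8
```

```text
t 25.6 tcp [0.4827 0.0821 0.0199] psi 1.9 w 0.0856 q7 -2.12 F [-0.6 -0.   0.8]
MOVE [-0.005, -0.002, 0.002] [-0.0, -0.002, 0.001] rows>= 0.0
```

Emit:
{"fn": "servo_tool", "kwargs": {"commands": [[[-0.004,0,0.002],[0,0,0]],[[-0.004,0,0.002],[0,0,0]],[[-0.004,0,0.002],[0,0,0]],[[-0.004,0,0.002],[0,0,0]],[[-0.004,0,0.002],[0,0,0]],[[-0.004,0,0.002],[0,0,0]],[[-0.004,0,0.002],[0,0,0]]], "claw": 1, "squeeze": 60}}

```text
clock: 26.3
tcp_pos: [0.4812, 0.0816, 0.0194]
orientation: [3.141, 0.051, 0.002]
contact_force: [-3.0, -0.6, 13.0]
grip_width: 0.0537
gripper_force: 60.9
```

Emit:
{"fn": "servo_tool", "kwargs": {"commands": [[[0,0,-0.02],[0,0,0]],[[0,0,-0.06],[0,0,0]],[[0,0,-0.14],[0,0,0]],[[0,0,-0.3],[0,0,0]],[[0,-0.1,-0.45],[0,0,-0.05]],[[-0.05,-0.25,-0.5],[0,0,-0.1]],[[-0.09,-0.4,-0.5],[0,0,-0.18]],[[-0.09,-0.55,-0.5],[0,0,-0.25]],[[-0.09,-0.7,-0.5],[0,0,-0.3]],[[-0.09,-0.85,-0.5],[0,0,-0.305]],[[-0.09,-0.95,-0.5],[0,0,-0.305]],[[-0.09,-0.95,-0.4],[0,0,-0.305]],[[-0.09,-0.95,-0.32],[0,0,-0.305]],[[-0.09,-0.95,-0.32],[0,0,-0.305]],[[-0.09,-0.95,-0.32],[0,0,-0.305]],[[-0.09,-0.95,-0.32],[0,0,-0.305]]]}}

```text
clock: 27.9
tcp_pos: [0.4512, 0.3185, 0.0994]
orientation: [-3.039, -0.795, -0.003]
contact_force: [-0.6, 0.2, -0.1]
grip_width: 0.0539
gripper_force: 63.6
```

Run:
```python
from shot import *
from go import go
go(.4506,.3207,.062,29.35)
im,d,m,E=shot('w13')
from holes import holes
for h in holes('w13',.0095,(-.05,.05,-.027,.027),m['hand_eye']): print(h)
g=cv2.cvtColor(im,cv2.COLOR_RGB2GRAY); print([(v,int(g[v,290])) for v in range(215,275,2)])
```

```text
t 27.9 tcp [0.4512 0.3185 0.0994] psi 29.31 w 0.0539 q7 -2.09 F [-0.6  0.2 -0.1]
MOVE [0.002, -0.009, 0.15] [-0.0, -0.001, -0.0] rows>= 0.7
(1262, np.float64(52.5), np.float64(10.5), np.float64(0.0405), np.float64(0.0071))
(121, np.float64(6.0), np.float64(6.5), np.float64(0.027), np.float64(0.0192))
(125, np.float64(6.0), np.float64(6.5), np.float64(0.027), np.float64(-0.0188))
(9278, np.float64(54.0), np.float64(65.0), np.float64(-0.0115), np.float64(0.0036))
(246, np.float64(8.5), np.float64(9.5), np.float64(-0.044), np.float64(0.018))
(258, np.float64(8.5), np.float64(10.0), np.float64(-0.0436), np.float64(-0.0216))
[(215, 151), (217, 152), (219, 150), (221, 151), (223, 151), (225, 151), (227, 76), (229, 76), (231, 75), (233, 76), (235, 77), (237, 76), (239, 76), (241, 75), (243, 79), (245, 79), (247, 120), (249, 149), (251, 152), (253, 152), (255, 152), (257, 151), (259, 151), (261, 152), (263, 152), (265, 152), (267, 151), (269, 151), (271, 152), (273, 151)]
```

Emit:
{"fn": "servo_tool", "kwargs": {"commands": [[[0.002,-0.009,0.07],[0,0,0]],[[0.002,-0.009,0.12],[0,0,0]],[[0.002,-0.009,0.155],[0,0,0]],[[0.002,-0.009,0.155],[0,0,0]],[[0.002,-0.009,0.155],[0,0,0]],[[0.002,-0.009,0.155],[0,0,0]],[[0.002,-0.009,0.155],[0,0,0]]]}}

```text
clock: 28.65
tcp_pos: [0.4501, 0.3206, 0.0598]
orientation: [-3.039, -0.795, -0.001]
contact_force: [0.3, 0.9, -1.5]
grip_width: 0.0541
gripper_force: 63.6
```

Run:
```python
from shot import *
from go import go
go(.4506,.3207,.0574,29.35)
im,d,m,E=shot('w14'); z=r.get_obs()['tcp_pos'][2]; H=m['hand_eye']
g=cv2.cvtColor(im,cv2.COLOR_RGB2GRAY)
print([(v,int(g[v,290])) for v in range(165,265,2)])
from holes import holes
for zz in (.0094,z-.038,z-.028):
  print(zz,[h for h in holes('w14',zz,(-.02,.065,-.027,.027),H) if h[0]<200])
```

```text
t 28.65 tcp [0.4501 0.3206 0.0598] psi 29.33 w 0.0541 q7 -2.13 F [ 0.3  0.9 -1.5]
MOVE [0.002, 0.001, 0.01] [-0.0, -0.001, -0.0] rows>= 0.0
[(165, 148), (167, 148), (169, 149), (171, 148), (173, 148), (175, 81), (177, 90), (179, 145), (181, 150), (183, 150), (185, 149), (187, 149), (189, 149), (191, 148), (193, 149), (195, 149), (197, 148), (199, 148), (201, 149), (203, 148), (205, 81), (207, 75), (209, 111), (211, 145), (213, 148), (215, 149), (217, 149), (219, 148), (221, 147), (223, 147), (225, 148), (227, 148), (229, 148), (231, 147), (233, 148), (235, 147), (237, 147), (239, 75), (241, 73), (243, 77), (245, 78), (247, 118), (249, 148), (251, 151), (253, 150), (255, 150), (257, 150), (259, 150), (261, 150), (263, 149)]
0.0094 [(86, np.float64(43.0), np.float64(0.5), np.float64(0.064), np.float64(-0.0003)), (103, np.float64(5.5), np.float64(6.0), np.float64(0.0432), np.float64(0.0176)), (101, np.float64(5.5), np.float64(6.0), np.float64(0.0432), np.float64(-0.017)), (123, np.float64(6.0), np.float64(6.5), np.float64(0.027), np.float64(0.0192)), (125, np.float64(6.0), np.float64(6.
[... 195 characters left out ...]
4(0.0394), np.float64(0.0192)), (118, np.float64(6.0), np.float64(6.0), np.float64(0.0393), np.float64(-0.0187)), (145, np.float64(6.5), np.float64(7.0), np.float64(0.0217), np.float64(0.0209)), (146, np.float64(6.5), np.float64(7.0), np.float64(0.0217), np.float64(-0.0205))]
0.0317411005049881 [(82, np.float64(37.5), np.float64(1.0), np.float64(0.0605), np.float64(0.006)), (140, np.float64(6.5), np.float64(6.5), np.float64(0.0364), np.float64(0.0205)), (137, np.float64(6.5), np.float64(6.5), np.float64(0.0364), np.float64(-0.02)), (166, np.float64(7.0), np.float64(7.5), np.float64(0.0174), np.float64(0.0223)), (168, np.float64(7.5), np.float64(7.5), np.float64(0.0174), np.float64(-0.0219))]
```

Emit:
{"fn": "servo_tool", "kwargs": {"commands": [[[0.0015,0,0.004],[0,0,0]],[[0.0015,0,0.008],[0,0,0]],[[0.0015,0,0.01],[0,0,0]],[[0.0015,0,0.012],[0,0,0]],[[0.0015,0,0.012],[0,0,0]]]}}

```text
clock: 29.2
tcp_pos: [0.4503, 0.3207, 0.0574]
orientation: [3.039, 0.795, 0.001]
contact_force: [-2.9, -2.1, 11.2]
grip_width: 0.0538
gripper_force: 65.0
```

Emit:
{"fn": "servo_tool", "kwargs": {"commands": [[[0,0,0],[0,0,0]],[[0,0,0],[0,0,0]],[[0,0,0],[0,0,0]],[[0,0,0],[0,0,0]],[[0,0,-0.03],[0,0,0]],[[0,0,-0.2],[0,0,0]],[[-0.1,0,-0.4],[0,0,0]],[[-0.25,0,-0.55],[0,0,0]],[[-0.3,0,-0.6],[0,0,0]],[[-0.3,0,-0.6],[0,0,0]],[[-0.3,0,-0.6],[0,0,0]],[[-0.3,0,-0.6],[0,0,0]]], "claw": 0}}

```text
clock: 30.4
tcp_pos: [0.3852, 0.2838, 0.2056]
orientation: [3.039, 0.795, -0.001]
contact_force: [0.2, -0.0, -0.9]
grip_width: 0.0856
gripper_force: 0.0
```

Run:
```python
from holes import *
shot('w15')
for z in (.048,.038,.028): print(z,[h[3:]for h in holes('w15',z,(.39,.51,.265,.375)) if h[0]<250])
```

```text
0.048 [(np.float64(0.5014), np.float64(0.3291)), (np.float64(0.4927), np.float64(0.3232)), (np.float64(0.4841), np.float64(0.3599)), (np.float64(0.4833), np.float64(0.3174)), (np.float64(0.4748), np.float64(0.3552)), (np.float64(0.4646), np.float64(0.3505)), (np.float64(0.4361), np.float64(0.2909)), (np.float64(0.4266), np.float64(0.2862)), (np.float64(0.4176), np.float64(0.324)), (np.float64(0.4175), np.float64(0.2822)), (np.float64(0.4086), np.float64(0.3181)), (np.float64(0.4001), np.float64(0.3131))]
0.038 [(np.float64(0.5029), np.float64(0.3292)), (np.float64(0.494), np.float64(0.3232)), (np.float64(0.485), np.float64(0.3612)), (np.float64(0.4841), np.float64(0.3172)), (np.float64(0.4754), np.float64(0.3564)), (np.float64(0.4648), np.float64(0.3513)), (np.float64(0.4353), np.float64(0.2897)), (np.float64(0.4256), np.float64(0.2848)), (np.float64(0.4161), np.float64(0.3239)), (np.float64(0.416), np.float64(0.2807)), (np.float64(0.4069), np.float64(0.3178)), (np.float64(0.398), np.float64(0.3127))]
0.028 [(np.float64(0.5044), np.float64(0.3294)), (np.float64(0.4952), np.float64(0.3232)), (np.float64(0.4859), np.float64(0.3624)), (np.float64(0.485), np.float64(0.3168)), (np.float64(0.4759), np.float64(0.3574)), (np.float64(0.465), np.float64(0.3522)), (np.float64(0.4346), np.float64(0.2885)), (np.float64(0.4244), np.float64(0.2834)), (np.float64(0.4147), np.float64(0.3239)), (np.float64(0.4145), np.float64(0.2792)), (np.float64(0.4052), np.float64(0.3176)), (np.float64(0.396), np.float64(0.3122))]
```

```bash
python3 -c "
from bench import r; print(r.hand_in())"
```

```text
the job is handed in; nothing more can be done
None
```

The job is handed in: the bracket lies lug up in the narrow bay within about 1 mm of centre. The three plates are piled in the jig within about 1 mm of each other and 2–3 mm of the jig's centre by wrist-camera measurement. The can, battery and wrench were not approached, and the clock read about 30 s of the 72 s.

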